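Show the hidden mark to the microscope with an inspection mirror

TASK

Pick up the inspection mirror by its handle and hold it in front of the marked face of the clamped bearing bracket, its mirror centred under the microscope's lens and level with the engraved mark, angled so that the microscope looking straight down sees the mark reflected in the mirror. Finish while holding it still at that angle in the gripper, propped on nothing; do not touch the microscope stand, vise or bracket with anything, and leave the jar, screwdriver and spare bracket where they are.

Things in the scene. Friction and masses are not known exactly. Their poses are not given: they have to be found in the camera images.
- scope_stand: Fixed: grey base plate (x -30 to 240 mm, y +-85 mm, 15 mm thick), cross slide, steel vise with an upright aluminium bearing bracket, and a 435 mm post with a boom carrying a black tube microscope. Origin: on the bench straight under the lens; z up, x level towards the bracket's marked face and on to the post. Below the lens nothing but the base plate lies at x under 30 mm. Place and turn vary.
- mark (a point): The engraved mark, a dark 14 mm ring with a dot, in the middle of the bracket's upright face (40 mm wide, looking along the unit's -x): 150 mm above the bench, at x = 35 mm, y = 0 in the unit's frame. Axes as scope_stand. The mirror comes in from the -x side.
- lens (a point): Centre of the microscope's lens, the underside of the 37 mm wide tube, 280 mm above the bench; it looks straight down. Axes as scope_stand.
- view_point (a point): The empty point straight under the lens (130 mm below it) and level with the mark (35 mm in front of it), where the centre of the mirror belongs. Its z axis is the direction in which the mirror must face: half-way between straight up to the lens and level towards the mark, 45 degrees up. Its y axis is level, parallel to the marked face. Axes fixed to the unit.
- mirror_rest: Fixed aluminium rest in which the mirror's handle lies level at the start: base 135 x 60 x 8 mm, two uprights 8 mm thick, 40 mm wide, 52 mm either side of its middle (96 mm clear between), with open-topped notches, floor 50 mm and ears 59 mm above the bench. Origin: centre of its underside; x along the handle, towards the mirror end. Its place and turn vary.
- inspection_mirror: Loose telescopic inspection mirror, about 140 g, 245 mm long: black square handle 16 x 16 x 130 mm, a thin steel rod on from it (to 155 mm from the handle's middle) and a round mirror, 38 mm across, on a stiff swivel at the rod's end. Origin and axes as mirror_handle.
- mirror_handle (a point): Middle of the handle (its centre, 65 mm from either end, 58 mm above the bench at the start): the place to grip, across its 16 mm width. x along the handle towards the mirror, y across, z up while it lies in the rest.
- mirror_face (a point): Centre of the mirror's reflecting face. z points straight out of the glass, y is the swivel axis (level, across the handle). At the start the face looks away from the handle and somewhat upward.
- mirror_swivel (a joint): The mirror's swivel, rad: 0 when the glass faces straight along the handle (handle x), growing as it tips towards handle z; 0.25 to 0.7 at the start. Its axis crosses the handle's line 155 mm ahead of the handle's middle; the glass is 9.5 mm out from that axis. Stiff (0.15 N m): it keeps its angle unless forced.
- screw_jar_mid (a point): Bystander: middle of a clear jar with a steel lid, 52 mm across, 65 mm high, standing on the bench.
- screwdriver: Bystander: grey-handled screwdriver, 170 mm long, lying on the bench along its x axis.
- spare_bracket_mid (a point): Bystander: middle of a small loose aluminium angle bracket, 50 x 40 x 42 mm, on the bench.
- handle_end (a point): Middle of the handle's free rear end, 73 mm behind the handle's middle. Axes as mirror_handle.
Not all that is in view belongs to the job. What is shaped like the inspection_mirror but purple is not meant. What is meant by the mirror_rest is not pink, and is the larger of those in its own colour.

How it is judged (in metres and radians):
On the way:
1. the mirror is lifted clear of its rest by the handle (height (world z) of mirror_handle above 0.075 m and contact force between inspection_mirror and mirror_rest below 0.05 N and contact force between the fingers and inspection_mirror above 1 N and distance between the grasp point and mirror_handle below 0.075 m), for 0.1 s.
At the end, for the whole second after the job is handed in: The gripper holds the mirror by its handle, still; the centre of the mirror is within 10 mm of the point under the lens and level with the mark, and the glass faces within 0.12 rad (7 degrees) of half-way between lens and mark; the mirror touches neither stand, rest nor bench (distance between mirror_face and view_point below 0.01 m and angle between the z axis of mirror_face and the z axis of view_point, either way round below 0.12 rad and angle between mirror_face's own z axis and vertical below 1.3 rad and contact force between the fingers and inspection_mirror above 1 N and distance between the grasp point and mirror_handle below 0.075 m and contact force between inspection_mirror and scope_stand below 0.05 N and contact force between inspection_mirror and mirror_rest below 0.05 N and height (world z) of handle_end above 0.015 m and linear speed of inspection_mirror below 0.02 m/s and angular speed of inspection_mirror below 0.1 rad/s); the arm keeps its last pose, push and grip.
It fails at once if the microscope stand, vise or bracket is touched (over 1 N) (contact force between scope_stand and anything else above 1 N).
It fails at once if the jar is moved (distance of screw_jar_mid from where it was at the start of the episode above 0.02 m).
It fails at once if the screwdriver is moved (distance of screwdriver from where it was at the start of the episode above 0.02 m).
It fails at once if the spare bracket is moved (distance of spare_bracket_mid from where it was at the start of the episode above 0.02 m).
It also fails if it takes over 32 s, if anything falls off the work surface, if the arm or the gripper's body presses on something with over 40 N, if the wrist force passes 120 N, or if a joint passes its speed limit or range.

ROBOT

A 6-joint arm with a two-finger parallel gripper is mounted at the origin on the work surface. World frame = base frame: x ahead of the robot, y to its left, z up, the work surface at z = 0. Lengths are in mm, angles in degrees, forces in N, time in s.
With the tool pointing down it reaches from about 300 to 850 mm from the base axis. Payload 4.2 kg.
Tool frame: the origin (TCP) lies at the very end of the fingers, on their centre line; the grasp point (between the pads) lies 19 mm behind it (env.grasp_offset is the distance from the TCP to the grasp point, in mm); z points along the fingers, y is the line along which they close (so a half turn about z gives the same grasp; the last joint's range is limited). The gripper opens to 91 mm and grips with 3 to 60 N. Pads are 32 mm wide; open, the fingers measure 118 mm over their backs; the gripper's body (76 mm by 178 mm) begins 60 mm behind the grasp point.
Start: joints at [-76.891, 18.312, 89.639, -0, 72.044, -1.146], TCP at [141.591, -557.311, 213.976] pointing down, gripper open.
Joint ranges: [-177.97, 177.97], [-48.28, 115.42], [12.27, 149.76], [-77.06, 257.06], [2.81, 150.46], [-146.56, 146.56]. Speed limits (degrees/s): [147.25, 147.25, 180, 180, 180, 180].

INTERFACE

Orientations are given as [roll, pitch, yaw] about the fixed x, y, z axes, in that order (R = Rz(yaw) Ry(pitch) Rx(roll)).
In Python, from workcell import env gives the robot as it stands. The module is installed in compiled form; this text tells all that it offers.
- The arm moves only by the tool send_rows, never from a script. Its argument "motion" is a list of rows, each an object of numbers: "tx", "ty", "tz": the shift along the tool's x, y, z in units of 500 mm (1.0 is 500 mm); "rx", "ry", "rz": the turn, a rotation vector about the tool's x, y, z in units of 30 degrees (1.0 is 30 degrees); "gripper": the closure, from -1 (fully open) to 1 (shut). In form: [{"tx": .., "ty": .., "tz": .., "rx": .., "ry": .., "rz": .., "gripper": ..}, ...]. A call has 1 to 12 rows; each row shifts and turns the commanded pose from where the row before left it, along the tool's axes as they then stand; what a row does not reach is not made up. A row lasts 1/8 s, in which the tool goes at most 62.5 mm and 10.7 degrees, less where a joint would pass 70% of its speed; a pose out of reach is approached as far as the arm can. A call with a number of a shift or a turn outside -1 to 1 is refused whole. A call with a gripper value outside its range is refused whole. The fingers move at their own pace and stop on an object; "grip_force" is the grip in N (left out, the last holds). Time passes only in rows, so rows that do not move let the fingers close. It gives the time, the measured TCP pose, the force, the opening and the grip force at its end, in the units of the state.
- env.state(): the state, without advancing time (a new reading comes with each control period).
- env.grab_frame(name): name is "side" or "top"; returns a dict with "frame" (420x560x3 uint8, red, green, blue), "vertical_fov" (degrees; the focal length in pixels is half the picture's height over the tangent of half this angle, whatever the lens; pixels are square), "cx", "cy" (the principal point, pixels), "rvec" (rotation vector, rad) and "tvec" (3), from world to camera coordinates, as OpenCV has them. Camera axes: x right, y down, z forward; pixel columns grow to the right and rows downward; lengths in mm; the calibration is good to about 2 mm. A picture is of the moment at which its call begins. There is no depth.
- env.job_done(): hands the job in; it is judged then, once.
The state is a dict: "time_s": time; "qpos": joint angles; "qvel": joint speeds; "effort": joint torques, N m; "ee_pos": TCP position; "ee_rot": TCP orientation; "force": force on the tool from outside, world axes, zero at the start; "torque": the same for the moment, N m; "gripper_width": finger opening in mm; "gripper_force": force on a finger pad.
Only numpy, scipy, OpenCV 4.12 (cv2) and the standard library are available. Lean on these libraries where they do the work, as an engineer would, in place of code of your own. Each camera call takes 0.05 s, during which the arm holds its last target. There are 200 camera calls.

## Working session

There is one attempt and no reset: what is moved stays moved. The work goes in short steps, Python scripts to look and compute and a tool call to move; the robot and the scene stay as the last step left them, time stands still between calls to the robot, and variables do not carry over. Pictures are saved under pics/ and viewed, at most 10 in all, crops included, and the job is handed in when it is done.

Besides the shell and the picture viewer there is one more tool, called as a command line: name --argument value ..., lists and objects as JSON in quotes. send_rows: Moves the arm, as the interface text tells. Shifts and turns lie within -1 to 1; 1 stands for 500 mm of shift or 30 degrees of turn. Its arguments: {"type":"object","properties":{"motion":{"type":"array"},"grip_force":{"type":"number"}},"required":["motion"]}

```bash
mkdir -p pics
cat > h.py <<'E'
import numpy as np, cv2, pickle
from workcell import env
def grab(n,tag):
    d=env.grab_frame(n); pickle.dump(d,open(f'pics/{tag}.pkl','wb'))
    cv2.imwrite(f'pics/{tag}.png',d['frame'][:,:,::-1]); return d
def K(d):
    h=d['frame'].shape[0]; f=h/2/np.tan(np.radians(d['vertical_fov'])/2)
    return np.array([[f,0,d['cx']],[0,f,d['cy']],[0,0,1.]])
def ray(d,uv):
    R=cv2.Rodrigues(np.array(d['rvec'],float))[0]; t=np.array(d['tvec'],float).ravel()
    return -R.T@t, R.T@np.linalg.inv(K(d))@np.array([uv[0],uv[1],1.])
def onz(d,uv,z):
    c,r=ray(d,uv); return c+r*(z-c[2])/r[2]
def tri(d1,p1,d2,p2):
    c1,r1=ray(d1,p1);c2,r2=ray(d2,p2)
    s=np.linalg.lstsq(np.c_[r1,-r2],c2-c1,rcond=None)[0]
    a=c1+s[0]*r1;b=c2+s[1]*r2; return (a+b)/2,np.linalg.norm(a-b)
def proj(d,P):
    return cv2.projectPoints(np.array(P,float).reshape(-1,3),np.array(d['rvec'],float),np.array(d['tvec'],float),K(d),None)[0].reshape(-1,2)
E
python3 - <<'E'
from h import *
for n in('side','top'):
    d=grab(n,n+'0'); print(n,d['vertical_fov'],d['cx'],d['cy'],ray(d,(280,210)))
print(env.state())
E
```

```text
side 43.64455536060822 280.48658493249803 210.91153902897335 (array([  426.52137493, -1004.88636564,  1080.81569287]), array([ 0.08109397,  0.66690439, -0.74072004]))
top 52.204206408801056 282.0794282064119 204.52567402836567 (array([ 348.65336648, -216.05340069, 1339.15271027]), array([ 0.16351845,  0.00631084, -0.98661469]))
{'time_s': 0.1, 'qpos': array([-7.68913986e+01,  1.83482886e+01,  8.96999791e+01, -6.82059434e-04,
        7.20428374e+01, -1.14443467e+00]), 'qvel': array([-0.0632426 , -0.05264126, -0.09071124,  0.04725941,  0.12037482,
        0.0370584 ]), 'effort': array([ 4.23352876e-04, -4.13332450e+01, -2.32509094e+01,  7.28488946e-02,
        4.22648981e-02, -5.67409108e-05]), 'ee_pos': array([ 141.47704924, -556.85896064,  213.19741716]), 'ee_rot': array([-1.79908900e+02, -1.17125642e-03,  1.42532459e+01]), 'force': array([-0.03229448, -0.19346838,  0.39837376]), 'torque': array([ 0.01977031, -0.00147628, -0.03317667]), 'gripper_force': 0.0, 'gripper_width': 90.85670650025038}
```

View pics/top0.png

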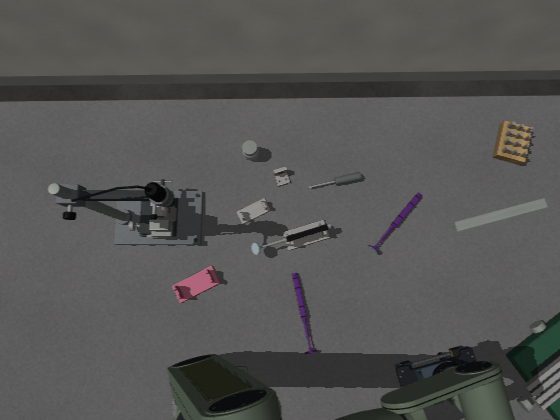

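View pics/side0.png

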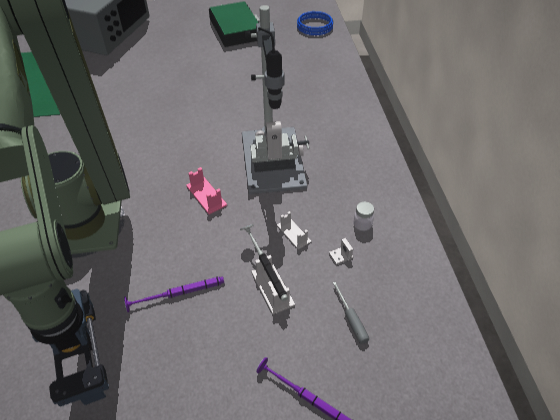

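The top view has the black handle at about (285–328, 222–245), with its mirror at (256,248). The stand base spans about (115–203, 190–245), with the post to the left (+y). In the side view the handle is at about (272,275), the mirror at (247,230) and the stand base at (243–306, 130–190). I'll zoom in on both.

Run:
```python
import cv2,numpy as np
t=cv2.imread('pics/top0.png');s=cv2.imread('pics/side0.png')
a=cv2.resize(t[170:270,105:340],None,fx=3.4,fy=3.4,interpolation=cv2.INTER_CUBIC)[:, :799]
b=cv2.resize(s[40:200,225:325],None,fx=4,fy=4,interpolation=cv2.INTER_CUBIC)[40:640]
c=cv2.resize(s[215:315,225:315],None,fx=4.4,fy=4.4,interpolation=cv2.INTER_CUBIC)
cv2.imwrite('pics/c1.png',np.clip(a*1.6,0,255))
o=np.zeros((600,800,3));o[:600,:400]=b[:600];o[:440,400:796]=c[:440]
cv2.imwrite('pics/c2.png',np.clip(o*1.3,0,255))
```

```text
[ WARN:0@0.037] global loadsave.cpp:1063 imwrite_ Unsupported depth image for selected encoder is fallbacked to CV_8U.
```

View pics/c1.png

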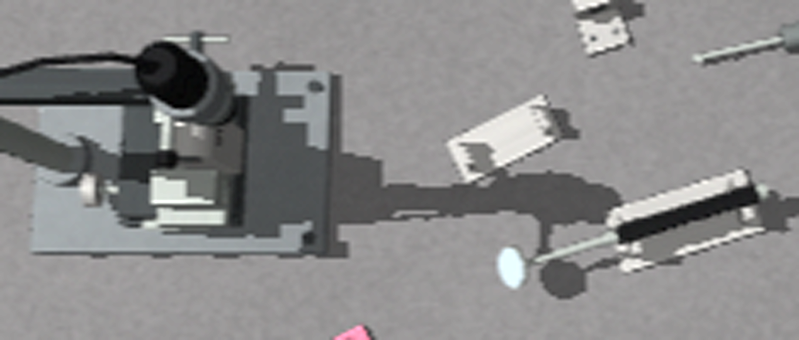

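View pics/c2.png

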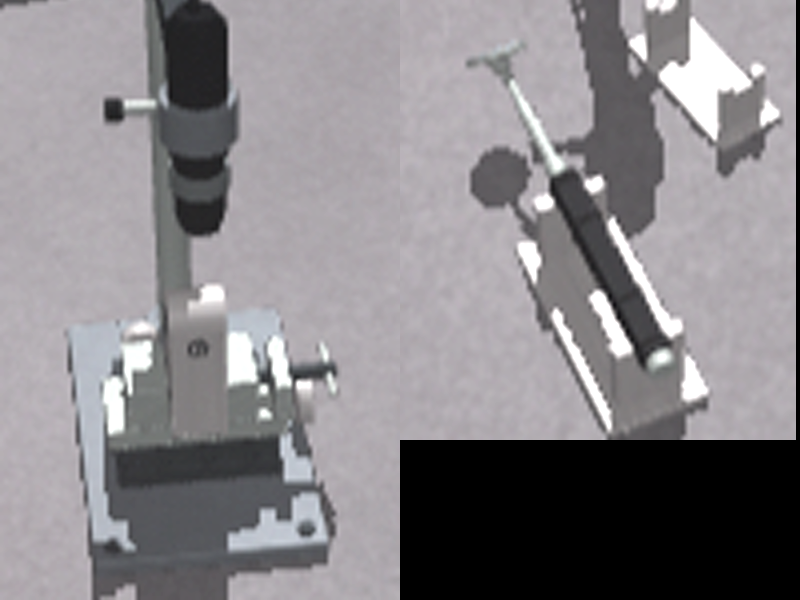

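The crops show the mark at side (274.8,137.2) and the front plate corners at side (248.2,187.5) and (307,186). In the top view the plate corners are at (201.2,245.3), (202,191) and (114.4,244.4). The mirror sits at top (255.3,248.5) and looks nearly edge-on in the side view at about (337–345, 225–228), so I'll measure next.

```bash
cat >> h.py <<'E'
def unitT(p):
    c,s=np.cos(p[2]),np.sin(p[2]); return lambda P:(np.array(P,float).reshape(-1,3)@np.array([[c,s,0],[-s,c,0],[0,0,1]])+[p[0],p[1],0])
def dark(d,box,th=45):
    x0,y0,x1,y1=box; g=d['frame'].max(2)[y0:y1,x0:x1]
    n,l,st,_=cv2.connectedComponentsWithStats((g<th).astype(np.uint8))
    k=1+st[1:,4].argmax(); v,u=np.nonzero(l==k); P=np.c_[u+x0,v+y0].astype(float)
    m=P.mean(0); w=np.linalg.svd(P-m,full_matrices=False)[2][0]; q=(P-m)@w; return m,w,q.min(),q.max(),len(P)
E
python3 - <<'E'
from h import *
from scipy.optimize import least_squares
t=pickle.load(open('pics/top0.pkl','rb'));s=pickle.load(open('pics/side0.pkl','rb'))
A=[(-30,85,15),(-30,-85,15),(240,85,15)];pa=np.array([(201.2,245.3),(202,191),(114.4,244.4)])
B=A+[(35,0,150)];pb=np.array([(248.2,187.5),(307,186),(242,132),(274.75,137.2)])
for i in range(3):print('tri corner',tri(t,pa[i],s,pb[i]))
f=lambda p:np.r_[(proj(t,unitT(p)(A))-pa).ravel(),(proj(s,unitT(p)(B))-pb).ravel()]
r=least_squares(f,[450,50,1.57]);print(r.x,np.degrees(r.x[2]),r.fun.round(1))
print('mark z150',onz(s,pb[3],150),unitT(r.x)([35,0,150]))
print('lens px side',proj(s,unitT(r.x)([0,0,280])))
mt=dark(t,(280,215,335,250));ms=dark(s,(255,245,300,305));print(mt,ms)
e=[]
for a,b in((mt[2],ms[2]),(mt[3],ms[3]),(mt[2],ms[3]),(mt[3],ms[2]),(0,0)):
    print(tri(t,mt[0]+mt[1]*a,s,ms[0]+ms[1]*b))
E
```

```text
tri corner (array([461.23555538,  32.98685514,  35.45742519]), np.float64(5.739660626721888))
tri corner (array([632.40759135,  38.90794481,  11.43098109]), np.float64(0.49963108481678625))
tri corner (array([467.07363577, 306.3594588 ,  12.26863236]), np.float64(2.704212032195671))
[548.07176143  67.96668651   1.55401726] 89.03863053414186 [-0.9 -0.8  0.5 -0.4 -1.3 -0.5 -0.3  3.6  0.1 -0.3 -0.5 -1.2 -0.5 -0.1]
mark z150 [550.04508438 102.19912864 150.        ] [[548.65900106 102.96175973 150.        ]]
lens px side [[274.72205528 105.92985534]]
(array([306.87946429, 232.52232143]), array([-0.95546362,  0.29510891]), np.float64(-21.219371982969417), np.float64(21.495943404733982), 224) (array([269.8961039 , 276.72727273]), array([0.46884621, 0.88327981]), np.float64(-23.416578632382443), np.float64(22.643664183842994), 77)
(array([ 476.48681467, -335.37067761,  204.20066137]), np.float64(30.102877852778555))
(array([ 505.35049479, -227.17043321, -135.62320594]), np.float64(26.494273514696207))
(array([ 506.97639705, -349.44201004,   57.94497704]), np.float64(6.016322506412434))
(array([ 470.31323683, -226.29938618,   57.69442581]), np.float64(5.865160980835312))
(array([ 489.4454623 , -288.31314115,   54.10053362]), np.float64(5.32403377138311))
```

Run:
```python
from h import *
t=pickle.load(open('pics/top0.pkl','rb'));s=pickle.load(open('pics/side0.pkl','rb'))
print(t['frame'].max(2)[222:246:2,284:332:3]);print(s['frame'].max(2)[252:304:3,258:292:2])
for th in(50,60,70):
  mt=dark(t,(280,215,335,250),th);ms=dark(s,(258,250,295,303),th)
  print(th,mt,ms)
  w=lambda m,a:m[0]+m[1]*a*(1 if m[1][1]>0 else -1)
  print([tri(t,mt[0],s,ms[0])])
```

```text
[[ 97  99  98  96  96  97  97  96  93  96 118 143 128 143  97  96]
 [ 98  98  97  99  97  97  95  96 128 141 142 139 103 111  42 116]
 [ 51  99  96  99  98  88 135 141 140 139 140 118  22  20  20 128]
 [ 52  76  98  92 139 139 139 138 139 118  26  20  20  20  20  72]
 [ 53  62 140 139 137 138 139  75  25  20  19  21  21  17  63  51]
 [109 142 140 139 139  68  23  20  21  20  22  47  77 102 109  54]
 [138 106 126  43  23  20  21  19  21  40  77  76  78  86  81  53]
 [128  43  21  20  21  21  20  61  77  76  78  77  77  74  77  55]
 [124  21  20  21  17  51  76  77  79  78  78  78 140 144 113  55]
 [123  39  14  60  77  78  78  78  79  78 110 144  84  96  98  95]
 [ 89 143 109  99  79  78  78  79 141 145  67  95  96  96  99  97]
 [100  81  94  92  79  79  79 148  57  96  97  97  95  94  92  96]]
[[130 210 154 124 139  74  73  74  71  73  73  71  72  74 139 141 141]
 [128  51  42  49 105 131 203  70  71  75  74  73  73  73 137 137 142]
 [139  33  55  55  59 191 134  73  74  71  72  71  72 136 139 140 136]
 [233  69  43  55  55  61  99  74  75  73  73  72  76 136 137 138 140]
 [ 99  98  
[... 1406 characters left out ...]
[-0.98489167,  0.17317159]), np.float64(-22.15671961858346), np.float64(26.67662482226327), 316) (array([271.51671733, 274.88449848]), array([0.46534889, 0.88512734]), np.float64(-22.95960489640167), np.float64(24.407848593509858), 329)
[(array([ 489.31640082, -302.14924633,   79.92566974]), np.float64(0.5962122606789483))]
70 (array([312.17971014, 232.57391304]), array([-0.98503592,  0.17234918]), np.float64(-22.109730234625623), np.float64(26.72313646090693), 345) (array([271.5542522 , 274.81818182]), array([0.4681605 , 0.88364345]), np.float64(-23.389611539201315), np.float64(24.438427296036583), 341)
[(array([ 489.29180224, -302.2708203 ,   80.32399182]), np.float64(0.8132620280183381))]
```

Run:
```python
from h import *
t=pickle.load(open('pics/top0.pkl','rb'));s=pickle.load(open('pics/side0.pkl','rb'))
mt=dark(t,(280,215,335,250),50);ms=dark(s,(258,250,295,303),65)
C,e=tri(t,mt[0],s,ms[0]);F,e1=tri(t,mt[0]+mt[1]*mt[3],s,ms[0]+ms[1]*ms[2]);B,e2=tri(t,mt[0]+mt[1]*mt[2],s,ms[0]+ms[1]*ms[3])
print(C,e,F,e1,B,e2,np.linalg.norm(F-B),'yaw',np.degrees(np.arctan2(*(F-B)[1::-1])))
a,b=onz(t,mt[0]+mt[1]*mt[3],62),onz(t,mt[0]+mt[1]*mt[2],62)
print('top@62',onz(t,mt[0],62),'yaw',np.degrees(np.arctan2(*(a-b)[1::-1])),np.linalg.norm(a-b));print('side@58',onz(s,ms[0],58))
# mirror blob
hs=[]
for n,d,(x0,y0,x1,y1) in(('t',t,(246,236,266,260)),('s',s,(238,220,262,240))):
    g=d['frame'][y0:y1,x0:x1]; print(n); print(g.min(2)[::1])
print(tri(t,(255.3,248.5),s,(246.5,226.7)))
```

```text
[ 491.21036899 -287.61279433   59.52710683] 0.32509176335393325 [ 472.33180132 -226.05907004   63.71660191] 0.7930929346981409 [ 509.81371248 -349.42000181   57.2691999 ] 0.1833803745512689 129.09059665439133 yaw 106.90084803574385
top@62 [ 491.0977853  -287.46521154   62.        ] yaw 106.5071051795349 128.15968431413492
side@58 [ 491.14447094 -286.56282138   58.        ]
t
[[ 96  96  96  97  96  95  96  98  98  98  96  95  95  97  99  98  96  81
   51  50]
 [ 95  97  97  98  97  94  94  97  99  98  96  95  94  96  98  98  97  81
   51  51]
 [ 93  96  96  95  96  96  96  97  98  97  97  95  94  96  96  97  97  83
   51  51]
 [ 95  96  96  95  96  97  99 101  99  96  96  94  95  95  94  96  96  81
   51  50]
 [ 94  95  94  93  92  95  97  97  97  98  98  97  97  96  96  98  97  81
   52  51]
 [ 95  93  93  93  94  95  94  94  98  99  98  97  96  96  95  95  93  79
   50  50]
 [ 96  95  95  94  94  97  96 102 104  91  82  86  96  99  98  96  95  78
   51  50]
 [ 96  97  96  94  94  96 112 136 146 141 121  90  87  99  98  97  81  53
   51  52]
 [ 96  98  96  96  97 103 127 147 147 146 
[... 2728 characters left out ...]
3 135]
 [136 136 136 136 136 133 135 134 133 139 124 109 177 162 136 134 134 132
  129 130 130 131 132 134]
 [139 136 137 136 138 135 134 134 133 139 138 129 146 187 142 136 134 133
  132 130 129 130 134 134]
 [137 139 138 137 138 134 133 131 134 134 135 137 122 169 164 137 134 134
  134 132 130 133 139 134]
 [137 139 137 140 140 136 133 132 135 135 136 138 125 139 196 143 135 134
  136 132 131 136 140 135]
 [135 136 136 138 140 138 134 134 138 138 137 135 134 121 181 195 142 136
  139 136 134 135 140 138]
 [134 136 137 138 137 135 132 133 137 139 138 137 136 116 150 215 166 114
  139 139 139 136 137 137]]
(array([ 445.36856143, -133.502348  ,   63.27186853]), np.float64(0.8222381617351406))
```

send_rows --motion '[{"rz": -0.3425,"gripper": -1},{"rz": -0.3425,"gripper": -1},{"rz": -0.3425,"gripper": -1},{"rz": -0.3425,"gripper": -1},{"rz": -0.3425,"gripper": -1},{"rz": -0.3425,"gripper": -1},{"rz": -0.3425,"gripper": -1},{"rz": -0.3425,"gripper": -1},{"rz": -0.3425,"gripper": -1}]'

```text
invalid input at $.motion[0]: expected keys tx, ty, tz, rx, ry, rz, gripper
```

send_rows --motion '[{"tx": 0.0316,"ty": 0.0825,"gripper": -1},{"tx": 0.0316,"ty": 0.0825,"gripper": -1},{"tx": 0.0316,"ty": 0.0825,"gripper": -1},{"tx": 0.0316,"ty": 0.0825,"gripper": -1},{"tx": 0.0316,"ty": 0.0825,"gripper": -1},{"tx": 0.0316,"ty": 0.0825,"gripper": -1},{"tx": 0.0316,"ty": 0.0825,"gripper": -1},{"tx": 0.0316,"ty": 0.0825,"gripper": -1},{"tx": 0.0316,"ty": 0.0825,"gripper": -1},{"tx": 0.0316,"ty": 0.0825,"gripper": -1},{},{}]'

```text
invalid input at $.motion[0]: expected keys tx, ty, tz, rx, ry, rz, gripper
```

send_rows --motion '[{"tx": 0,"ty": 0,"tz": 0,"rx": 0,"ry": 0,"rz": -0.3425,"gripper": -1},{"tx": 0,"ty": 0,"tz": 0,"rx": 0,"ry": 0,"rz": -0.3425,"gripper": -1},{"tx": 0,"ty": 0,"tz": 0,"rx": 0,"ry": 0,"rz": -0.3425,"gripper": -1},{"tx": 0,"ty": 0,"tz": 0,"rx": 0,"ry": 0,"rz": -0.3425,"gripper": -1},{"tx": 0,"ty": 0,"tz": 0,"rx": 0,"ry": 0,"rz": -0.3425,"gripper": -1},{"tx": 0,"ty": 0,"tz": 0,"rx": 0,"ry": 0,"rz": -0.3425,"gripper": -1},{"tx": 0,"ty": 0,"tz": 0,"rx": 0,"ry": 0,"rz": -0.3425,"gripper": -1},{"tx": 0,"ty": 0,"tz": 0,"rx": 0,"ry": 0,"rz": -0.3425,"gripper": -1},{"tx": 0,"ty": 0,"tz": 0,"rx": 0,"ry": 0,"rz": -0.3425,"gripper": -1}]'

```text
time_s: 1.23
ee_pos: [141.5, -557.0, 213.5]
ee_rot: [180.0, -0.1, 107.1]
force: [-0.3, 0.3, -0.6]
gripper_width: 91.1
gripper_force: 0.0
```

send_rows --motion '[{"tx": 0.0316,"ty": 0.0825,"tz": 0,"rx": 0,"ry": 0,"rz": 0,"gripper": -1},{"tx": 0.0316,"ty": 0.0825,"tz": 0,"rx": 0,"ry": 0,"rz": 0,"gripper": -1},{"tx": 0.0316,"ty": 0.0825,"tz": 0,"rx": 0,"ry": 0,"rz": 0,"gripper": -1},{"tx": 0.0316,"ty": 0.0825,"tz": 0,"rx": 0,"ry": 0,"rz": 0,"gripper": -1},{"tx": 0.0316,"ty": 0.0825,"tz": 0,"rx": 0,"ry": 0,"rz": 0,"gripper": -1},{"tx": 0.0316,"ty": 0.0825,"tz": 0,"rx": 0,"ry": 0,"rz": 0,"gripper": -1},{"tx": 0.0316,"ty": 0.0825,"tz": 0,"rx": 0,"ry": 0,"rz": 0,"gripper": -1},{"tx": 0.0316,"ty": 0.0825,"tz": 0,"rx": 0,"ry": 0,"rz": 0,"gripper": -1},{"tx": 0.0316,"ty": 0.0825,"tz": 0,"rx": 0,"ry": 0,"rz": 0,"gripper": -1},{"tx": 0.0316,"ty": 0.0825,"tz": 0,"rx": 0,"ry": 0,"rz": 0,"gripper": -1},{"tx": 0,"ty": 0,"tz": 0,"rx": 0,"ry": 0,"rz": 0,"gripper": -1},{"tx": 0,"ty": 0,"tz": 0,"rx": 0,"ry": 0,"rz": 0,"gripper": -1}]'

```text
time_s: 2.72
ee_pos: [490.6, -287.3, 213.5]
ee_rot: [-179.9, -0.0, 106.8]
force: [-0.2, -0.1, -0.1]
gripper_width: 91.1
gripper_force: 0.0
```

send_rows --motion '[{"tx": 0,"ty": 0,"tz": 0.08,"rx": 0,"ry": 0,"rz": 0,"gripper": -1},{"tx": 0,"ty": 0,"tz": 0.08,"rx": 0,"ry": 0,"rz": 0,"gripper": -1},{"tx": 0,"ty": 0,"tz": 0.06,"rx": 0,"ry": 0,"rz": 0,"gripper": -1},{"tx": 0,"ty": 0,"tz": 0.06,"rx": 0,"ry": 0,"rz": 0,"gripper": -1},{"tx": 0,"ty": 0,"tz": 0.04,"rx": 0,"ry": 0,"rz": 0,"gripper": -1},{"tx": 0,"ty": 0,"tz": 0.028,"rx": 0,"ry": 0,"rz": 0,"gripper": -1},{"tx": 0,"ty": 0,"tz": 0,"rx": 0,"ry": 0,"rz": 0,"gripper": -1},{"tx": 0,"ty": 0,"tz": 0,"rx": 0,"ry": 0,"rz": 0,"gripper": -1}]'

```text
time_s: 3.72
ee_pos: [491.5, -287.9, 40.8]
ee_rot: [179.9, 0.1, 106.7]
force: [-0.7, -0.2, 0.2]
gripper_width: 91.2
gripper_force: 0.0
```

send_rows --grip_force 25 --motion '[{"tx": 0,"ty": 0,"tz": 0,"rx": 0,"ry": 0,"rz": 0,"gripper": 0.5},{"tx": 0,"ty": 0,"tz": 0,"rx": 0,"ry": 0,"rz": 0,"gripper": 0.55},{"tx": 0,"ty": 0,"tz": 0,"rx": 0,"ry": 0,"rz": 0,"gripper": 1},{"tx": 0,"ty": 0,"tz": 0,"rx": 0,"ry": 0,"rz": 0,"gripper": 1},{"tx": 0,"ty": 0,"tz": 0,"rx": 0,"ry": 0,"rz": 0,"gripper": 1},{"tx": 0,"ty": 0,"tz": 0,"rx": 0,"ry": 0,"rz": 0,"gripper": 1}]'

```text
time_s: 4.47
ee_pos: [491.1, -287.2, 39.9]
ee_rot: [-180.0, 0.0, 106.7]
force: [-0.4, 0.7, -0.2]
gripper_width: 34.1
gripper_force: 0.0
```

send_rows --motion '[{"tx": 0,"ty": 0,"tz": 0,"rx": 0,"ry": 0,"rz": 0,"gripper": 1},{"tx": 0,"ty": 0,"tz": 0,"rx": 0,"ry": 0,"rz": 0,"gripper": 1},{"tx": 0,"ty": 0,"tz": 0,"rx": 0,"ry": 0,"rz": 0,"gripper": 1},{"tx": 0,"ty": 0,"tz": 0,"rx": 0,"ry": 0,"rz": 0,"gripper": 1}]'

```text
time_s: 4.97
ee_pos: [491.2, -287.3, 40.0]
ee_rot: [180.0, 0.0, 106.7]
force: [-0.1, 0.8, -0.4]
gripper_width: 15.7
gripper_force: 25.0
```

send_rows --motion '[{"tx": 0,"ty": 0,"tz": -0.03,"rx": 0,"ry": 0,"rz": 0,"gripper": 1},{"tx": 0,"ty": 0,"tz": -0.05,"rx": 0,"ry": 0,"rz": 0,"gripper": 1},{"tx": 0,"ty": 0,"tz": -0.08,"rx": 0,"ry": 0,"rz": 0,"gripper": 1},{"tx": 0,"ty": 0,"tz": -0.09,"rx": 0,"ry": 0,"rz": 0,"gripper": 1},{"tx": 0,"ty": 0,"tz": -0.09,"rx": 0,"ry": 0,"rz": 0,"gripper": 1},{"tx": 0,"ty": 0,"tz": -0.09,"rx": 0,"ry": 0,"rz": 0,"gripper": 1},{"tx": 0,"ty": 0,"tz": -0.08,"rx": 0,"ry": 0,"rz": 0,"gripper": 1},{"tx": 0,"ty": 0,"tz": -0.05,"rx": 0,"ry": 0,"rz": 0,"gripper": 1},{"tx": 0,"ty": 0,"tz": -0.04,"rx": 0,"ry": 0,"rz": 0,"gripper": 1},{"tx": 0,"ty": 0,"tz": 0,"rx": 0,"ry": 0,"rz": 0,"gripper": 1},{"tx": 0,"ty": 0,"tz": 0,"rx": 0,"ry": 0,"rz": 0,"gripper": 1},{"tx": 0,"ty": 0,"tz": 0,"rx": 0,"ry": 0,"rz": 0,"gripper": 1}]'

```text
time_s: 6.48
ee_pos: [490.6, -287.0, 338.8]
ee_rot: [-179.9, -0.1, 106.7]
force: [-0.7, 0.1, -2.2]
gripper_width: 16.0
gripper_force: 25.0
```

Run:
```python
from h import *
grab('top','topA');grab('side','sideA');s=env.state();print(s['ee_pos'],s['ee_rot'],s['gripper_width'],s['force'])
pickle.dump(s,open('pics/A.st','wb'))
```

```text
[ 490.83292714 -287.08423279  339.10043355] [-1.79929567e+02 -6.92268773e-02  1.06730523e+02] 15.897821326889613 [-0.0927162   0.20127135 -1.92857737]
```

send_rows --motion '[{"tx": 0,"ty": 0,"tz": 0,"rx": 0,"ry": 0.25,"rz": 0,"gripper": 1},{"tx": 0,"ty": 0,"tz": 0,"rx": 0,"ry": 0.3,"rz": 0,"gripper": 1},{"tx": 0,"ty": 0,"tz": 0,"rx": 0,"ry": 0.25,"rz": 0,"gripper": 1},{"tx": 0,"ty": 0,"tz": 0,"rx": 0,"ry": 0,"rz": 0,"gripper": 1},{"tx": 0,"ty": 0,"tz": 0,"rx": 0,"ry": 0,"rz": 0,"gripper": 1}]'

```text
time_s: 7.2
ee_pos: [491.1, -286.9, 340.0]
ee_rot: [-180.0, -23.9, 106.7]
force: [-0.1, -0.2, -1.3]
gripper_width: 15.9
gripper_force: 25.0
```

Run:
```python
from h import *
from scipy.spatial.transform import Rotation as Ro
for n in'AB':
    if n=='B':
        grab('top','topB');grab('side','sideB');s=env.state();pickle.dump(s,open('pics/B.st','wb'))
        print(s['ee_pos'],s['ee_rot'],s['gripper_width'])
o=np.zeros((600,800,3),np.uint8)
for i,n in enumerate('AB'):
    s=pickle.load(open(f'pics/{n}.st','rb'));R=Ro.from_euler('xyz',s['ee_rot'],degrees=True).as_matrix()
    m=s['ee_pos']+R@np.array([155+8,0,-19-5])
    for j,v in enumerate(('top','side')):
        d=pickle.load(open(f'pics/{v}{n}.pkl','rb'));p=proj(d,m)[0];print(n,v,p)
        x,y=(p-[25,18]).round().astype(int)
        c=d['frame'][y:y+37,x:x+50,::-1];c=cv2.resize(c,(400,296),interpolation=cv2.INTER_NEAREST);o[j*300:j*300+296,i*400:i*400+400]=c
cv2.imwrite('pics/ab.png',o)
```

```text
[ 491.05019636 -286.33105732  341.04539464] [179.93985069 -23.85803768 106.81510938] 15.889243602571788
A top [245.69739737 239.08416813]
A side [237.25000923 134.49564499]
B top [253.33082121 232.84230941]
B side [239.12514156 115.68502677]
```

View pics/ab.png

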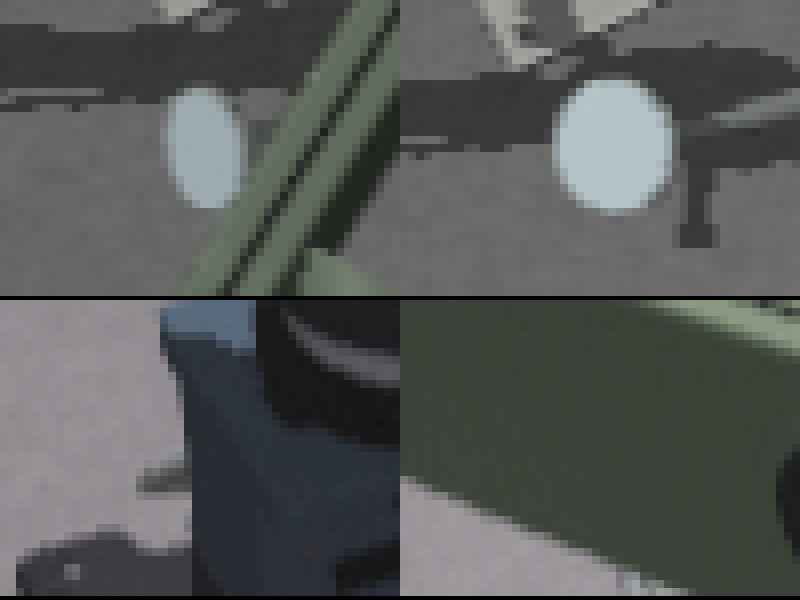

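Top view A shows a bright mirror ellipse, slightly hidden by the arm, and B a nearly round one (about 15×17 px). The arm blocks the side view, so I'll work out the swivel from the ellipse ratios.

```bash
cat >> h.py <<'E'
from scipy.spatial.transform import Rotation as Ro
def ellipse(d,c,r=14):
    x0,y0=(np.array(c)-r).round().astype(int)
    g=d['frame'][y0:y0+2*r,x0:x0+2*r].astype(float); g=g[:,:,2]   # blue: glass bright
    g=cv2.resize(g,None,fx=8,fy=8,interpolation=cv2.INTER_CUBIC)
    ctr=g[8*r-8:8*r+8,8*r-8:8*r+8].max(); m=(g>(ctr+np.median(g[:,:8*r//4]))/2).astype(np.uint8)
    n,l,st,ce=cv2.connectedComponentsWithStats(m); k=l[8*r,8*r]
    cs=max(cv2.findContours((l==k).astype(np.uint8),cv2.RETR_EXTERNAL,cv2.CHAIN_APPROX_NONE)[0],key=len)
    e=cv2.fitEllipseDirect(cs); return (np.array(e[0])+.5)/8-.5+[x0,y0],np.array(e[1])/8,e[2],st[k,4]/64
def swiv(d,c,h,up,mpos):
    # ratio -> swivel
    e=ellipse(d,c); q=min(e[1])/max(e[1]); cc,_=ray(d,(0,0)); r=mpos-cc; D=np.linalg.norm(r); r/=D
    f=K(d)[0,0]; S=np.radians(np.arange(0,60,.1)); n=np.cos(S)[:,None]*h+np.sin(S)[:,None]*up
    k=-(n@r); sr=np.degrees(S[np.abs(k-q).argmin()]); 
    # off-axis: area scales by 1/cos^3 of the field angle
    R=cv2.Rodrigues(np.array(d['rvec'],float))[0]; ca=(R@r)[2]
    A=np.pi*19**2*(f/D)**2/ca**3; sa=np.degrees(S[np.abs(k*A-e[3]).argmin()])
    return e,q,'ratio s',sr,'area s',sa,'major mm',max(e[1])*D/f*ca
E
python3 - <<'E'
from h import *
for n,c in(('0',(255.5,248.5)),('A',(246,239)),('B',(254.5,232.5))):
    d=pickle.load(open(f'pics/top{n}.pkl','rb'))
    if n=='0': R=Ro.from_euler('xyz',[180,0,106.7],degrees=True).as_matrix();p=np.array([491,-287.5,39.5])
    else:
        s=pickle.load(open(f'pics/{n}.st','rb'));R=Ro.from_euler('xyz',s['ee_rot'],degrees=True).as_matrix();p=s['ee_pos']
    m=p+R@np.array([163,0,-24.])
    print(n,proj(d,m),*swiv(d,c,R[:,0],-R[:,2],m))
E
```

```text
0 [[254.56768377 248.77041939]] (array([254.72756958, 248.23058796]), array([ 7.03863382, 11.69463634]), 167.82327270507812, np.float64(66.171875)) 0.6018685503169567 ratio s 39.6 area s 33.300000000000004 major mm 34.72333697733957
A [[245.69739737 239.08416813]] (array([246.04088783, 239.21180725]), array([ 9.14985657, 15.07295704]), 169.5445556640625, np.float64(110.359375)) 0.6070379251915563 ratio s 40.800000000000004 area s 33.5 major mm 34.37483367064777
B [[253.33082121 232.84230941]] (array([254.12553978, 232.79112339]), array([14.30996037, 16.33046532]), 176.9978485107422, np.float64(186.03125)) 0.8762738897952982 ratio s 40.1 area s 26.6 major mm 34.82562017410023
```

```bash
cat >> h.py <<'E'
def plan(p0,rpy0,p1,rpy1):
    A,B=[Ro.from_euler('xyz',r,degrees=True) for r in(rpy0,rpy1)]
    print('rot units',np.degrees((A.inv()*B).as_rotvec())/30,'then shift units',B.inv().apply(np.array(p1)-p0)/500)
E
python3 - <<'E'
from h import *
from scipy.optimize import least_squares
t=pickle.load(open('pics/top0.pkl','rb'));s=pickle.load(open('pics/side0.pkl','rb'))
A=[(-30,85,15),(-30,-85,15),(240,85,15)];pa=np.array([(201.2,245.3),(202,191),(114.4,244.4)])
B=[(-30,-85,15),(240,85,15),(35,0,150)];pb=np.array([(307,186),(242,132),(274.75,137.2)])
f=lambda p:np.r_[(proj(t,unitT(p)(A))-pa).ravel(),(proj(s,unitT(p)(B))-pb).ravel()]
r=least_squares(f,[548,67,1.56]);print(r.x,np.degrees(r.x[2]),r.fun.round(1))
V=np.array([549,67.5,150]);rpy=[180,-5.5,89]
R=Ro.from_euler('xyz',rpy,degrees=True)
P=V-R.apply([162.3,0,-24]);Q=V-R.apply([100,0,0])*[1,1,0]-R.apply([162.3,0,-24])
st=env.state();print(P,Q,st['ee_pos'])
plan([491.1,-287.0,340.5],[180,-24,106.72],Q,rpy)
E
```

```text
[547.8228085   66.06785284   1.557414  ] 89.23324925639889 [-0.2 -0.8  1.  -0.3 -0.6 -0.2  0.2  0.1 -0.8 -0.7 -0.6  0.3]
[546.22066056 -91.72825001 110.55472561] [ 544.48345466 -191.25270948  110.55472561] [ 491.05019636 -286.33105732  341.04539464]
rot units [-0.15103593 -0.61172643  0.57367465] then shift units [0.14836015 0.10340861 0.47630304]
```

send_rows --motion '[{"tx": 0,"ty": 0,"tz": 0,"rx": -0.0378,"ry": -0.1529,"rz": 0.1434,"gripper": 1},{"tx": 0,"ty": 0,"tz": 0,"rx": -0.0378,"ry": -0.1529,"rz": 0.1434,"gripper": 1},{"tx": 0,"ty": 0,"tz": 0,"rx": -0.0378,"ry": -0.1529,"rz": 0.1434,"gripper": 1},{"tx": 0,"ty": 0,"tz": 0,"rx": -0.0378,"ry": -0.1529,"rz": 0.1434,"gripper": 1},{"tx": 0.0247,"ty": 0.0172,"tz": 0.0794,"rx": 0,"ry": 0,"rz": 0,"gripper": 1},{"tx": 0.0247,"ty": 0.0172,"tz": 0.0794,"rx": 0,"ry": 0,"rz": 0,"gripper": 1},{"tx": 0.0247,"ty": 0.0172,"tz": 0.0794,"rx": 0,"ry": 0,"rz": 0,"gripper": 1},{"tx": 0.0247,"ty": 0.0172,"tz": 0.0794,"rx": 0,"ry": 0,"rz": 0,"gripper": 1},{"tx": 0.0247,"ty": 0.0172,"tz": 0.0794,"rx": 0,"ry": 0,"rz": 0,"gripper": 1},{"tx": 0.0247,"ty": 0.0172,"tz": 0.0794,"rx": 0,"ry": 0,"rz": 0,"gripper": 1},{"tx": 0,"ty": 0,"tz": 0,"rx": 0,"ry": 0,"rz": 0,"gripper": 1},{"tx": 0,"ty": 0,"tz": 0,"rx": 0,"ry": 0,"rz": 0,"gripper": 1}]'

```text
time_s: 8.8
ee_pos: [545.2, -191.9, 112.1]
ee_rot: [179.8, -5.4, 89.1]
force: [0.6, 0.3, -1.3]
gripper_width: 16.2
gripper_force: 25.0
```

Run:
```python
from h import *
a=grab('top','topC');b=grab('side','sideC');s=env.state();print(s['ee_pos'],s['ee_rot'],s['gripper_width'])
pickle.dump(s,open('pics/C.st','wb'))
R=Ro.from_euler('xyz',s['ee_rot'],degrees=True).as_matrix();m=s['ee_pos']+R@np.array([162.3,0,-24.]);print(m)
pt,ps=proj(a,m)[0],proj(b,m)[0];print(pt,ps)
try: print(*swiv(a,pt,R[:,0],-R[:,2],m))
except Exception as e: print(e)
ca=a['frame'][160:300,100:340,::-1];cb=b['frame'][60:200,190:340,::-1]
o=np.zeros((600,800,3),np.uint8);o[:280,:480]=cv2.resize(ca,(480,280),interpolation=cv2.INTER_CUBIC);o[285:565,:300]=cv2.resize(cb,(300,280),interpolation=cv2.INTER_CUBIC)
x,y=pt.round().astype(int);o[300:580,320:680]=cv2.resize(a['frame'][y-14:y+14,x-18:x+18,::-1],(360,280),interpolation=cv2.INTER_NEAREST)
cv2.imwrite('pics/c3.png',o)
```

```text
[ 545.43198644 -192.51063574  112.38657336] [179.75935001  -5.38645661  89.01911408] 15.92115261944908
[548.05875159 -33.20187712 151.51596812]
[217.62750091 209.71305198] [280.64270591 170.61988291]
(array([217.5, 209.5]), array([32.98245239, 32.98245239]), 0.0, np.float64(749.671875)) 1.0 ratio s 59.9 area s 59.9 major mm 92.68095242434484
```

View pics/c3.png

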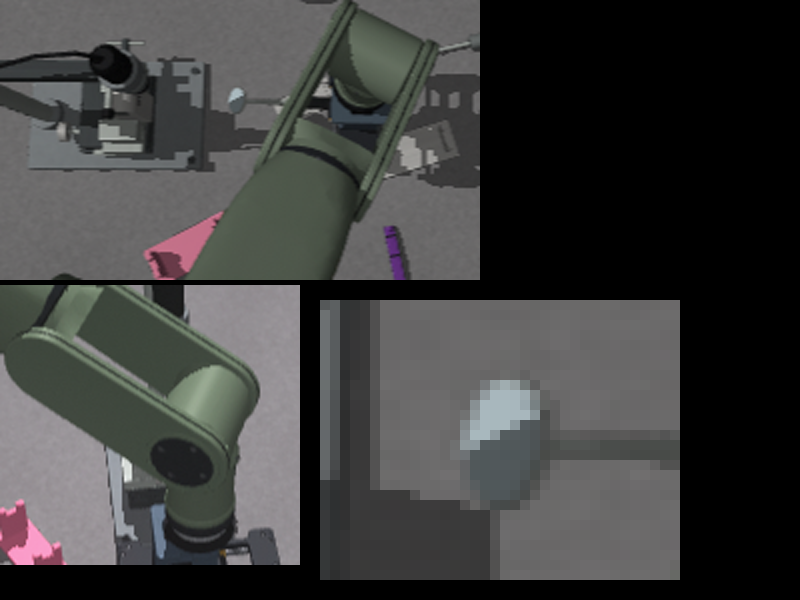

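The mirror is half in shadow at top (217.8,209.9), against a predicted (217.6,209.7). The arm blocks the side view. I'll measure the tilt again, using the glass's bluish tint.

Run:
```python
from h import *
a=pickle.load(open('pics/topC.pkl','rb'))
g=a['frame'][201:221,208:228].astype(int);print(g[:,:,2]-g[:,:,0]);print(g[:,:,1])
for n,c in(('0',(255.5,248.5)),('A',(246,239)),('B',(254.5,232.5))):
    d=pickle.load(open(f'pics/top{n}.pkl','rb'));x,y=map(int,c);f=d['frame'][y,x].astype(int);print(n,f)
```

```text
[[-1 -1 -2 -1 -2 -1 -1 -1 -1 -2 -1  0 -2 -1 -1 -1 -1 -1 -1 -1]
 [-1 -1 -1 -1 -1 -1 -1 -1 -2 -2 -1 -1 -1 -2 -1 -1 -1 -1 -1 -1]
 [-1 -2 -1 -1 -1 -1 -2 -1 -1 -2 -1  0 -1 -1 -1 -1 -1 -1 -2 -1]
 [-1 -2 -1 -1 -1 -1 -1 -1  5 12 16 12  6  0 -1 -1 -1 -1  0 -1]
 [-1 -2 -2 -1 -1 -1 -1  2 13 21 21 21 18  7 -1 -1 -1 -1 -1 -2]
 [-1 -1 -1 -1 -1 -1 -1 11 21 21 21 21 20 11  0 -1 -1 -1 -1 -1]
 [-1 -1 -1 -2 -1 -1  1 12 21 21 22 21 21 16  0 -1 -1 -1 -1  0]
 [-1  0  0 -2 -1 -2  8 18 21 21 20 18 11  8  1 -1 -1 -1 -1 -1]
 [-1 -1 -1 -1 -1 -2 11 21 22 17 10 10 10  7  1 -1 -1 -1 -2 -1]
 [-1 -1 -2 -1 -1  1 13 17 11 10 10  9 10  8  1  0  1  1  1  1]
 [-1 -1  0 -1 -1  2  7 10 10 10 11 10 11  6 -1  0  0 -1  0  0]
 [-2  0 -1 -1 -1 -1  3  9 10 10 10  9  9  4  0 -1 -2 -1  0 -1]
 [-1 -1 -1 -1 -1 -2  3 11 10 10 10 10  7  1 -1 -1 -1 -1 -1 -2]
 [-1 -1 -1 -1 -1  0  2  7 10 10 11  9  5 -1 -1 -1 -1 -1 -2 -1]
 [-1 -1 -1 -1 -1 -1 -1  2  8 10 10  7  2 -1 -1 -1 -1 -1 -1 -2]
 [-1 -1  0 -1 -1  0 -2 -2  1  4  3  0  0 -1 -1 -2 -1 -1 -1 -1]
 [ 0  0 -1 -1 -1 -1  0  0  0 -1 -1 -1 -1 -1 -1 -1 -1 -2 -1 -1]
 [ 0  0  0  0 -1  0  0  0 -1 
[... 1209 characters left out ...]
0  88  88  87  87  87  83  76  89 104 104 103
  104 106]
 [105 106 107 106 108 107 101  93  88  88  88  86  77  82  99 106 107 107
  106 107]
 [ 58  82 105 105 105 105 103  96  87  87  86  81  75  91 105 105 105 106
  107 106]
 [ 57  58  59  59  59  58  81 100  86  75  74  73  93 106 106 106 106 108
  108 107]
 [ 57  58  58  58  56  58  59  59  58  80 103 105 105 106 105 106 108 109
  108 106]
 [ 59  58  59  58  58  58  59  58  57  82 106 106 106 107 106 106 106 105
  104 103]
 [ 57  57  58  58  56  57  58  57  58  84 108 106 106 107 105 104 103 104
  104 103]
 [ 58  57  57  58  57  58  58  57  56  82 107 104 104 103 103 103 104 105
  105 105]]
0 [147 160 166]
A [157 171 176]
B [180 195 201]
```

The glass area gives a swivel of about 40–41.5°, so I'll lower the pitch by about 0.75° and move in level by 100 mm.

send_rows --motion '[{"tx": 0,"ty": 0,"tz": 0,"rx": 0,"ry": -0.025,"rz": 0,"gripper": 1},{"tx": 0.03,"ty": 0,"tz": 0.0024,"rx": 0,"ry": 0,"rz": 0,"gripper": 1},{"tx": 0.04,"ty": 0,"tz": 0.0033,"rx": 0,"ry": 0,"rz": 0,"gripper": 1},{"tx": 0.04,"ty": -0.001,"tz": 0.0033,"rx": 0,"ry": 0,"rz": 0,"gripper": 1},{"tx": 0.04,"ty": 0,"tz": 0.0033,"rx": 0,"ry": 0,"rz": 0,"gripper": 1},{"tx": 0.03,"ty": 0,"tz": 0.0024,"rx": 0,"ry": 0,"rz": 0,"gripper": 1},{"tx": 0.02,"ty": 0,"tz": 0.0017,"rx": 0,"ry": 0,"rz": 0,"gripper": 1},{"tx": 0,"ty": 0,"tz": 0,"rx": 0,"ry": 0,"rz": 0,"gripper": 1},{"tx": 0,"ty": 0,"tz": 0,"rx": 0,"ry": 0,"rz": 0,"gripper": 1},{"tx": 0,"ty": 0,"tz": 0,"rx": 0,"ry": 0,"rz": 0,"gripper": 1}]'

```text
time_s: 10.15
ee_pos: [545.7, -91.8, 110.0]
ee_rot: [180.0, -4.7, 89.0]
force: [0.1, 0.6, -1.7]
gripper_width: 15.9
gripper_force: 25.0
```

Run:
```python
from h import *
a=grab('top','topD');b=grab('side','sideD');M=[]
for i in range(6):
    s=env.state();R=Ro.from_euler('xyz',s['ee_rot'],degrees=True).as_matrix();M.append(np.r_[s['ee_pos']+R@np.array([162.3,0,-24.]),s['ee_rot']]); env.grab_frame('top')
m=np.mean(M,0);print(m,np.std(M,0))
pt,ps=proj(a,m[:3])[0],proj(b,m[:3])[0];print(pt,ps,proj(a,[549,67.3,150]))
x,y=pt.round().astype(int);o=np.zeros((600,800,3),np.uint8)
o[:400,:520]=cv2.resize(a['frame'][y-20:y+20,x-26:x+26,::-1],(520,400),interpolation=cv2.INTER_NEAREST)
x,y=ps.round().astype(int);o[405:600,:260]=cv2.resize(b['frame'][y-75:y+75,x-100:x+100,::-1],(260,195))
o[405:600,270:530]=cv2.resize(a['frame'][100:310,60:340,::-1],(260,195))
cv2.imwrite('pics/d.png',o)
```

```text
[548.48556687  68.19517967 147.39772721 179.99532608  -4.74754455
  88.9837874 ] [0.04384506 0.12308559 0.01389061 0.0019872  0.00230127 0.01057545]
[181.90273953 210.15825422] [275.78741393 146.06756912] [[182.01094007 209.82395006]]
```

View pics/d.png

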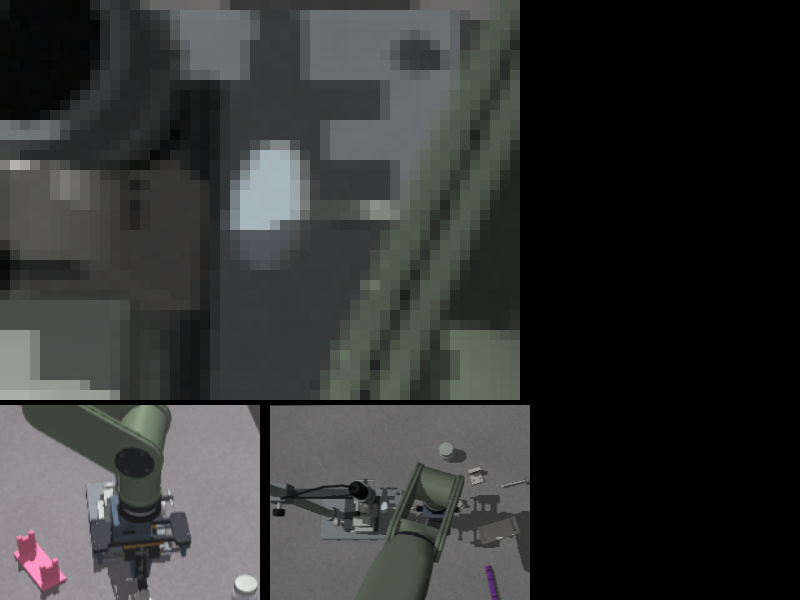

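The mirror shows at top (182.1,210.0), against a target projection of (182.0,209.8). By FK its z is about 2.5 mm low. I'll check the tilt once more using coverage moments.

```bash
cat > e.py <<'E'
from h import *
def mom(d,c,r=10,off=1):
    x0,y0=(np.array(c)-r).round().astype(int);f=d['frame'][y0:y0+2*r,x0:x0+2*r].astype(float);c=f[:,:,2]-f[:,:,0]
    return c,(x0,y0)
def axes(w,o,cut=True):
    v,u=np.mgrid[:w.shape[0],:w.shape[1]];A=w.sum();mx=np.array([(w*u).sum(),(w*v).sum()])/A
    C=np.cov(np.c_[u.ravel(),v.ravel()].T,aweights=w.ravel(),bias=True)-np.eye(2)/12
    a=4*np.sqrt(np.linalg.eigvalsh(C));return mx+o,a,A,np.pi/4*a.prod()
E
python3 - <<'E'
from e import *
for n,c in(('0',(254.7,248.2)),('A',(246,239)),('B',(254.1,232.8)),('C',(217.8,209.9)),('D',(182,210))):
    d=pickle.load(open(f'pics/top{n}.pkl','rb'));q,o=mom(d,c)
    if n=='D': print(q.astype(int));
    bg=np.median(q[:3]) if n!='D' else 0
    q=q-bg;L=np.percentile(q,97);lm=cv2.dilate(q,np.ones((3,3)))
    w=np.clip(q/np.where(lm>.75*L,L,L/2 if n in'CD' else L),0,1);w[w<.12]=0
    nn,l,st,_=cv2.connectedComponentsWithStats((w>0).astype(np.uint8));w[l!=l[10,10]]=0
    m,a,A,A2=axes(w,o)
    if n=='0': R=Ro.from_euler('xyz',[180,0,106.7],degrees=True).as_matrix();p=np.array([491,-287.5,39.5])
    elif n=='D': R=Ro.from_euler('xyz',[180,-4.75,89],degrees=True).as_matrix();p=np.array([545.7,-91.8,110])
    else: s=pickle.load(open(f'pics/{n}.st','rb'));R=Ro.from_euler('xyz',s['ee_rot'],degrees=True).as_matrix();p=s['ee_pos']
    P=p+R@np.array([162.3,0,-24]);S=np.radians(np.arange(10,70,.2));best=[]
    pr=[]   # predicted projected circle axes/area vs swivel, dia 34.7
    th=np.linspace(0,2*np.pi,72,endpoint=False)
    for x in S:
        e1=R[:,1];e2=-np.sin(x)*R[:,0]-np.cos(x)*R[:,2];pts=P+17.35*(np.cos(th)[:,None]*e1+np.sin(th)[:,None]*e2)
        k=proj(d,pts);ev=np.sqrt(8*np.linalg.eigvalsh(np.cov(k.T,bias=True)));pr.append([ev[0]/ev[1],np.pi/4*ev.prod(),ev[1]])
    pr=np.array(pr);print(n,m,a,A.round(1),A2.round(1),'s ratio',np.degrees(S[abs(pr[:,0]-a[0]/a[1]).argmin()]),'s area',np.degrees(S[abs(pr[:,1]-A).argmin()]),'major meas/pred',a[1],pr[150,2])
E
```

```text
0 [254.77651515 248.29621212] [ 7.4848953  11.89463912] 66.0 69.9 s ratio 41.59999999999989 s area 40.19999999999989 major meas/pred 11.89463911662587 11.73057574301076
A [246.07512953 239.30915371] [ 9.48012522 15.46168909] 110.3 115.1 s ratio 40.999999999999886 s area 40.39999999999989 major meas/pred 15.461689093440317 15.245266338585433
B [254.0952381  232.82010582] [14.54410621 16.41992909] 180.4 187.6 s ratio 41.19999999999989 s area 38.599999999999895 major meas/pred 16.419929085957268 16.2976942284941
C [217.65050505 209.77845118] [ 7.70657956 12.99778222] 67.5 78.7 s ratio 39.99999999999989 s area 37.7999999999999 major meas/pred 12.997782217178443 12.356526237429232
[[ 2  0  3  3  1  1  4  3  3  2  2  3  3  3  3  3  4  4  3  4]
 [ 2  1  2  2  1  1  3  2  3  3  3  3  3  3  3  3  2  3  3  2]
 [ 2  1  0  3  2  3  3  3  2  3  3  3  3  3  3  3  5  6  6  5]
 [ 1  1  2  3  2  1  2  4  3  3  3  3  3  3  4  4  5  6  5  6]
 [ 2  0  1  2  2  1  3  3  3  2  6  8  4  1  3  3  5  6  6  6]
 [-1  1  2  3  2  2  3  4  5 15 20 19 16  7  2  3  4  5  6  6]
 [-2  0  1  3  3  3  3  4 10 17 20 20
[... 317 characters left out ...]
1 15  2  0  0 -1  0  0]
 [-1 -2 -1 -1  0  2  6 14 19 20 20 17 11  6  1  3  3  2  1  2]
 [-1 -2 -2 -1  0  2  3  7 10 10 10 10  9  4  1  4  4  4  3  3]
 [-1 -1 -2 -1  0  1  3  6  9 11 11 10  7  2  2  3  3  3  3  3]
 [-1  0 -1 -2  0  2  3  5  8 10 10  8  3  1  3  2  4  3  4  3]
 [-1 -1 -2 -2  0  2  4  4  5  8  7  3  1  2  3  3  3  3  3  2]
 [-2 -1 -1 -2 -1  2  3  4  3  2  3  2  3  3  4  3  3  3  3  4]
 [-2 -2 -2 -1  1  3  3  3  4  4  3  3  2  3  4  4  3  3  2  3]
 [-2 -1 -1  0  0  2  3  3  4  3  2  3  3  3  3  2  3  3  4  3]]
D [183.25019486 209.28916602] [16.21883756 20.98737955] 128.3 267.3 s ratio 58.79999999999983 s area 69.79999999999978 major meas/pred 20.98737954940757 12.318491721179258
```

send_rows --motion '[{"tx": -0.001,"ty": 0,"tz": -0.005,"rx": 0,"ry": 0,"rz": 0,"gripper": 1},{"tx": 0,"ty": 0,"tz": 0,"rx": 0,"ry": 0,"rz": 0,"gripper": 1},{"tx": 0,"ty": 0,"tz": 0,"rx": 0,"ry": 0,"rz": 0,"gripper": 1},{"tx": 0,"ty": 0,"tz": 0,"rx": 0,"ry": 0,"rz": 0,"gripper": 1},{"tx": 0,"ty": 0,"tz": 0,"rx": 0,"ry": 0,"rz": 0,"gripper": 1},{"tx": 0,"ty": 0,"tz": 0,"rx": 0,"ry": 0,"rz": 0,"gripper": 1}]'

```text
time_s: 11.3
ee_pos: [545.6, -91.9, 112.5]
ee_rot: [180.0, -4.8, 89.0]
force: [1.2, -0.0, -2.0]
gripper_width: 15.6
gripper_force: 25.0
```

Run:
```python
from h import *
s=env.state();R=Ro.from_euler('xyz',s['ee_rot'],degrees=True).as_matrix();m=s['ee_pos']+R@np.array([162.3,0,-24.])
print(m,s['ee_rot'],s['gripper_force'],abs(s['qvel']).max())
if abs(m-[548.7,67.3,150]).max()<2.5: print(env.job_done())
```

```text
[548.40131713  67.79537971 149.83841349] [179.99744125  -4.75008515  89.0116545 ] 24.995599687099457 0.14886947446050153
the job is handed in; nothing more can be done
None
```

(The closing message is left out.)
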